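# Turn the rack of stoppers out onto the tray

### The arm

A 6-joint arm with a two-finger parallel gripper is mounted at the origin on a cart in front of the work surface, level with it; the furniture and walls round the work are solid. World frame = base frame: x ahead of the robot, y to its left, z up, the work surface at z = 0. Lengths are in m, angles in rad, forces in N, time in s.
With the tool pointing down it reaches from about 0.35 to 0.775 m from the base axis. Payload 5.5 kg.
Tool frame: the origin (TCP) lies at the very end of the fingers, on their centre line; the grasp point (between the pads) lies env.pinch_z behind it (env.pinch_z is the distance from the TCP to the grasp point, in m); z points along the fingers, y is the line along which they close (so a half turn about z gives the same grasp; the last joint's range is limited). The gripper opens to 85 mm and grips with 20 to 120 N. Pads are 22 mm wide; open, the fingers measure 114 mm over their backs; the gripper's body (76 mm by 85 mm) begins 54 mm behind the grasp point. The pads swing forward as they close: fully open they stand 13 mm farther back than shut.
Start: joints at [1.14, 0.313, 0.046, 1.304, 0, 1.431], TCP at [0.165, 0.551, 0.231] pointing down, gripper open.
Joint ranges: [-2.76, 2.76], [-0.86, 1.69], [-1.03, 1.26], [-2.2, 2.34], [-1.47, 1.5], [-3.14, 3.14]. Speed limits (rad/s): [2.57, 2.57, 3.14, 3.14, 3.14, 3.14].

### API

Orientations are given as a unit quaternion [w, x, y, z].
In Python, from workcell import env, eyes gives the robot as it stands.
- The arm moves only by the shell command python3 -m jog 'ROWS' [FORCE]. ROWS is JSON, one flat list of numbers, 7 for each row, row after row: the shift along the world's x, y, z as a fraction of full scale, then the turn, a rotation vector about the world's x, y, z as a fraction of full scale, then the opening, from -1 (shut) to 1 (fully open), so that 0 is half open. A call has 1 to 12 rows; each row is the pose to reach, as a shift and turn from the pose commanded when the call began, turning the shorter way round; what a row does not reach only later rows make up. Full scale, the value 1, is 20 cm for a shift and pi rad for a turn. A row lasts 1/12 s, in which the tool goes at most 41.7 mm and 7.16 degrees, less where a joint would pass 70% of its speed; a pose out of reach is approached as far as the arm can. A call with a number of a shift or a turn outside -1 to 1 is refused whole. A call with a gripper value outside its range is refused whole. The fingers move at their own pace and stop on an object; FORCE is the grip in N (left out, the last holds). Time passes only in rows, so rows that repeat a pose let the fingers close. It gives the time, the measured TCP pose, the force, the opening and the grip force at its end, in the units of the state.
- env.get_state(): the state, without advancing time (a new reading comes with each control period).
- eyes.read_camera(name): name is "scene" or "top"; returns (picture, depth): 480x640x3 uint8, red, green, blue; 480x640 float32, m along the optical axis (not along the pixel's ray), 0 where there is no reading.
- eyes.calibration(name): a dict with "fx", "fy", "cx", "cy" (pixels), "k1" (the pictures are not rectified: a ray, as slopes to the right and down, at radius r is drawn at 1 + k1 r^2 times it, then the intrinsics apply), "R" (3x3) and "t" (3): a world point X has camera coordinates R X + t. Camera axes: x right, y down, z forward; pixel columns grow to the right and rows downward; lengths in m; the calibration is good to about 2 mm. A picture is of the moment at which its call begins. calibration takes no time and is no camera call.
- env.hand_in(): hands the job in; it is judged then, once.
The state is a dict: "clock": time; "joint_pos": joint angles; "qvel": joint speeds; "tau": joint torques, N m; "tcp_pos": TCP position; "orientation": TCP orientation; "wrist_force": force on the tool from outside, world axes, zero at the start; "ft_torque": the same for the moment, N m; "finger_gap": finger opening in m; "grip_force": force on a finger pad.
Only numpy, scipy, OpenCV 4.12 (cv2) and the standard library are available. Lean on these libraries where they do the work, as an engineer would, in place of code of your own. Each camera call takes 0.05 s, during which the arm holds its last target. There are 200 camera calls.

### The job

Holding the loose yellow cover against the blue rack of clean rubber stoppers, turn both upside down together and lay them, cover down, flat inside the enamel tray with their long sides along the tray's long sides. Then lift the rack away so that all four stoppers stay standing in the cover, and lay the empty rack flat on the bench, clear of tray and stand. Do not touch or spill the stoppers, and leave the other things where they are.

Things in the scene. Friction and masses are not known exactly. Their poses are not given: they have to be found in the camera images.
- rack_center (a point): Centre of the loose blue rack, a flat-sided block 60 (x) x 150 (y) x 24 (z) mm, about 0.16 kg. z points out of its open face: a row of four wells along y, 32 mm wide, 20 mm deep. At the start it leans in the stand: z 45 degrees from vertical, up and to the left as the robot sees it; its -x edge is the upper one, on the right, about 80 mm above the bench.
- cover_center (a point): Centre of the loose yellow cover, a dish 60 (x) x 150 (y) x 17 (z) mm, about 0.09 kg; floor 4 mm; z points out of its hollow. At the start its rim lies on the rack, z opposite to the rack's; only weight holds it: the pair is 41 mm thick between flat outer faces. Corner guides (to x +-34.5, y +-79.5 mm) reach 5.5 mm past the rim round the rack, 1.5 mm clear; for |y| < 43 mm the sides are bare.
- tray: White enamel tray, dark blue rim, fixed, 237 (x) x 287 (y, long side) x 36 mm; origin at the centre of its underside. Its flat floor, 196 x 244 mm, lies 2 mm above the bench; the rim is 34 mm high, about 12 mm thick. Tray and stand may be either way round, left or right.
- stand: Fixed sloping metal stand, base 95 (x) x 172 (y) x 6 mm; origin under its middle. Two bearers at y = +-62 mm, 22 mm wide, slope down 45 degrees along its +x (to the robot's left), carry the rack's ends and stop its lower edge; for |y| < 48 mm there is nothing above the base, so fingers fit under the rack. The middle of the rack's underside is 60 mm above the bench.
- stopper_1_center (a point): Centre of a loose black rubber stopper, 28 mm wide, 31 mm high, 15 g; z points to its wide end. At the start narrow end down in the rack's well at rack y = -57 mm, 11 mm proud, 2 mm short of the cover's floor. Turned out, it stands wide end down in the cover, 18 mm above the rim.
- stopper_2_center (a point): Centre of a loose black rubber stopper, 28 mm wide, 31 mm high, 15 g; z points to its wide end. At the start narrow end down in the rack's well at rack y = -19 mm, 11 mm proud, 2 mm short of the cover's floor. Turned out, it stands wide end down in the cover, 18 mm above the rim.
- stopper_3_center (a point): Centre of a loose black rubber stopper, 28 mm wide, 31 mm high, 15 g; z points to its wide end. At the start narrow end down in the rack's well at rack y = 19 mm, 11 mm proud, 2 mm short of the cover's floor. Turned out, it stands wide end down in the cover, 18 mm above the rim.
- stopper_4_center (a point): Centre of a loose black rubber stopper, 28 mm wide, 31 mm high, 15 g; z points to its wide end. At the start narrow end down in the rack's well at rack y = 57 mm, 11 mm proud, 2 mm short of the cover's floor. Turned out, it stands wide end down in the cover, 18 mm above the rim.
- marker_b: Bystander: red-capped marker, 146 mm long, loose, to be left alone; origin at the centre of its underside.
- pen_b: Bystander: black pen, 145 mm long, loose, to be left alone; origin at the centre of its underside.

How it is judged:
On the way, in this order (a step that is already met when the one before it is completed fails the run):
1. rack and cover lie upside down together, cover below and flat on the tray's floor and square with the tray, with all four stoppers between them (angle between cover_center's own z axis and vertical below 0.1 rad and height (world z) of cover_center below 0.019 m and x of cover_center in the frame of tray between -0.08 and 0.08 m and y of cover_center in the frame of tray between -0.065 and 0.065 m and angle between the y axis of cover_center and the y axis of tray, either way round below 0.26 rad and angle between rack_center's own z axis and vertical above 3 rad and distance between rack_center and cover_center below 0.026 m and x of stopper_1_center in the frame of cover_center between -0.028 and 0.028 m and y of stopper_1_center in the frame of cover_center between -0.073 and 0.073 m and z of stopper_1_center in the frame of cover_center between -0.001 and 0.02 m and x of stopper_2_center in the frame of cover_center between -0.028 and 0.028 m and y of stopper_2_center in the frame of cover_center between -0.073 and 0.073 m and z of stopper_2_center in the frame of cover_center between -0.001 and 0.02 m and x of stopper_3_center in the frame of cover_center between -0.028 and 0.028 m and y of stopper_3_center in the frame of cover_center between -0.073 and 0.073 m and z of stopper_3_center in the frame of cover_center between -0.001 and 0.02 m and x of stopper_4_center in the frame of cover_center between -0.028 and 0.028 m and y of stopper_4_center in the frame of cover_center between -0.073 and 0.073 m and z of stopper_4_center in the frame of cover_center between -0.001 and 0.02 m), for 0.2 s.
2. the rack is lifted clear above the cover, the stoppers left standing in the cover (angle between cover_center's own z axis and vertical below 0.1 rad and height (world z) of cover_center below 0.019 m and x of cover_center in the frame of tray between -0.08 and 0.08 m and y of cover_center in the frame of tray between -0.065 and 0.065 m and angle between the y axis of cover_center and the y axis of tray, either way round below 0.26 rad and x of stopper_1_center in the frame of cover_center between -0.028 and 0.028 m and y of stopper_1_center in the frame of cover_center between -0.073 and 0.073 m and z of stopper_1_center in the frame of cover_center between -0.001 and 0.02 m and x of stopper_2_center in the frame of cover_center between -0.028 and 0.028 m and y of stopper_2_center in the frame of cover_center between -0.073 and 0.073 m and z of stopper_2_center in the frame of cover_center between -0.001 and 0.02 m and x of stopper_3_center in the frame of cover_center between -0.028 and 0.028 m and y of stopper_3_center in the frame of cover_center between -0.073 and 0.073 m and z of stopper_3_center in the frame of cover_center between -0.001 and 0.02 m and x of stopper_4_center in the frame of cover_center between -0.028 and 0.028 m and y of stopper_4_center in the frame of cover_center between -0.073 and 0.073 m and z of stopper_4_center in the frame of cover_center between -0.001 and 0.02 m and angle between each of stopper_1_center, stopper_2_center, stopper_3_center, stopper_4_center's own z axis and vertical above 2.9 rad and distance between rack_center and cover_center above 0.06 m), for 0.1 s.
At the end, for the whole second after the job is handed in: Cover flat (0.1 rad), open side up, on the tray floor inside the rim, long side within 0.26 rad of the tray's; all four stoppers stand in it on their wide ends (0.24 rad); rack flat on the bench, either side up, touching neither tray, cover nor stand; all at rest (angle between cover_center's own z axis and vertical below 0.1 rad and height (world z) of cover_center below 0.019 m and x of cover_center in the frame of tray between -0.08 and 0.08 m and y of cover_center in the frame of tray between -0.065 and 0.065 m and angle between the y axis of cover_center and the y axis of tray, either way round below 0.26 rad and x of stopper_1_center in the frame of cover_center between -0.028 and 0.028 m and y of stopper_1_center in the frame of cover_center between -0.073 and 0.073 m and z of stopper_1_center in the frame of cover_center between -0.001 and 0.02 m and x of stopper_2_center in the frame of cover_center between -0.028 and 0.028 m and y of stopper_2_center in the frame of cover_center between -0.073 and 0.073 m and z of stopper_2_center in the frame of cover_center between -0.001 and 0.02 m and x of stopper_3_center in the frame of cover_center between -0.028 and 0.028 m and y of stopper_3_center in the frame of cover_center between -0.073 and 0.073 m and z of stopper_3_center in the frame of cover_center between -0.001 and 0.02 m and x of stopper_4_center in the frame of cover_center between -0.028 and 0.028 m and y of stopper_4_center in the frame of cover_center between -0.073 and 0.073 m and z of stopper_4_center in the frame of cover_center between -0.001 and 0.02 m and angle between each of stopper_1_center, stopper_2_center, stopper_3_center, stopper_4_center's own z axis and vertical above 2.9 rad and height (world z) of rack_center below 0.022 m and (angle between rack_center's own z axis and vertical below 0.15 rad or angle between rack_center's own z axis and vertical above 2.99 rad) and horizontal distance between rack_center and tray above 0.13 m and contact force between rack and tray below 0.05 N and contact force between rack and cover below 0.05 N and linear speed of each of rack, cover, stopper_1, stopper_2, stopper_3, stopper_4 below 0.02 m/s and contact force between rack and stand below 0.05 N).
It fails at once if the robot touches a stopper (contact force between any of the arm, the fingers and stopper_1 above 0.3 N or contact force between any of the arm, the fingers and stopper_2 above 0.3 N or contact force between any of the arm, the fingers and stopper_3 above 0.3 N or contact force between any of the arm, the fingers and stopper_4 above 0.3 N).
It fails at once if a stopper falls onto the tray or out of rack and cover (contact force between any of stopper_1, stopper_2, stopper_3, stopper_4 and tray above 0.05 N or distance between any of stopper_1_center, stopper_2_center, stopper_3_center, stopper_4_center and cover_center above 0.1 m).
It fails at once if a bystander is moved by more than 30 mm (distance of any of marker_b, pen_b from where it was at the start of the episode above 0.03 m).
It also fails if it takes over 66 s, if anything falls off the work surface, if the arm or the gripper's body presses on something with over 40 N, if the wrist force passes 120 N, or if a joint passes its speed limit or range.

## Working session

There is one attempt and no reset: what is moved stays moved. The work goes in short steps, Python scripts to look and compute and a shell command to move; the robot and the scene stay as the last step left them, time stands still between calls to the robot, and variables do not carry over. Pictures are saved under pics/ and viewed, at most 12 in all, crops included, and the job is handed in when it is done.

```bash
mkdir -p pics; ls; python3 - <<'E'
from workcell import env, eyes
import cv2,numpy as np
for n in("scene","top"):
    im,d=eyes.read_camera(n); cv2.imwrite(f"pics/{n}0.png",im[:,:,::-1]); np.save(f"pics/{n}0.npy",d)
    c=eyes.calibration(n); print(n,c)
s=env.get_state(); print(s, env.pinch_z)
E
```

```text
pics
scene {'fx': 588.3652736433144, 'fy': 588.3652736433144, 'cx': 327.6613504131684, 'cy': 234.84005147377962, 'k1': 0.04333192387539058, 'R': array([[ 0.55330263, -0.83286857, -0.0136439 ],
       [-0.4579547 , -0.29047104, -0.84018097],
       [ 0.69579716,  0.47112263, -0.54213446]]), 't': array([-0.30143082,  0.32379005,  1.25943257])}
top {'fx': 439.97431749829803, 'fy': 439.97431749829803, 'cx': 322.0606189269438, 'cy': 234.4736625300496, 'k1': -0.09876403512819687, 'R': array([[ 0.00970179, -0.99965386,  0.02445487],
       [-0.98736263, -0.01344541, -0.15790584],
       [ 0.15817999, -0.02261385, -0.98715131]]), 't': array([-0.02229097,  0.53908099,  1.01338628])}
{'clock': 0.1, 'joint_pos': array([1.14042495e+00, 3.13936938e-01, 4.51166114e-02, 1.30358162e+00,
       1.79055280e-05, 1.43121459e+00]), 'qvel': array([ 0.00100047, -0.0013764 ,  0.00162511,  0.00208537, -0.00080867,
        0.00174904]), 'tau': array([ 1.78266524e-03, -4.81728280e+01,  2.99242383e+01,  1.27994979e-02,
       -9.52742175e-05, -4.53026246e-06]), 'tcp_pos': array([0.16466846, 0.55046325, 0.23050123]), 'orientation': array([-2.34289226e-04,  1.44883054e-01,  9.89448461e-01, -7.67912947e-04]), 'wrist_force': array([ 0.43778164,  0.57076959, -0.76652913]), 'ft_torque': array([ 0.01185616, -0.0428295 , -0.00507147]), 'grip_force': 0.0, 'finger_gap': 0.08541503708507532} 0.0187
```

View pics/top0.png

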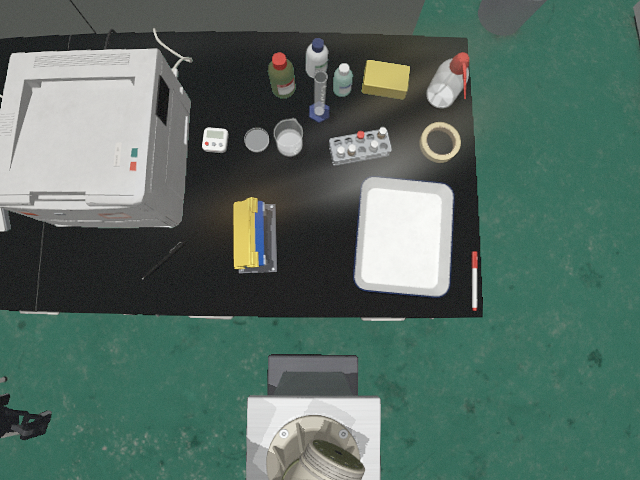

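View pics/scene0.png

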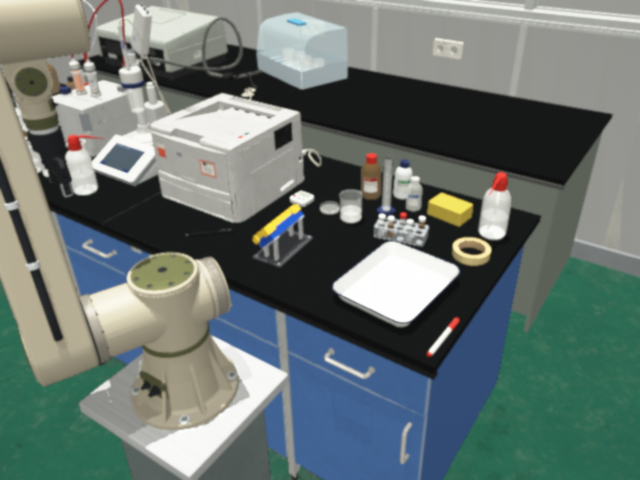

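The stand with the pair is at about (255,237) in the top view and the tray at about (405,237). The printer is to the left of the stand, its right edge near column 190. In the scene view the yellow cover faces left and up, as described. Next I'll measure them from depth.

```bash
cat > h.py <<'E'
import numpy as np,cv2
from workcell import env,eyes
def cloud(n,d):
    c=eyes.calibration(n); K=np.array([[c['fx'],0,c['cx']],[0,c['fy'],c['cy']],[0,0,1]])
    v,u=np.mgrid[0:480,0:640]; p=np.stack([u.ravel(),v.ravel()],1).astype(np.float64)
    q=cv2.undistortPoints(p[:,None],K,np.array([c['k1'],0,0,0.]))[:,0]
    z=d.ravel().astype(float); X=np.c_[q*z[:,None],z]
    return ((X-c['t'])@c['R']).reshape(480,640,3)
def shot(n,name):
    im,d=eyes.read_camera(n); cv2.imwrite(f"pics/{name}.png",im[:,:,::-1]); np.save(f"pics/{name}.npy",d); return im,cloud(n,d)
E
python3 - <<'E'
from h import *
np.set_printoptions(precision=4,suppress=True)
for n in("scene","top"):
    im=cv2.imread(f"pics/{n}0.png"); W=cloud(n,np.load(f"pics/{n}0.npy")); hsv=cv2.cvtColor(im,cv2.COLOR_BGR2HSV)
    roi=np.zeros((480,640),bool)
    if n=="top": roi[190:285,220:290]=1
    else: roi[195:275,245:315]=1
    ok=np.load(f"pics/{n}0.npy")>0
    m={'yel':roi&(hsv[...,0]>18)&(hsv[...,0]<35)&(hsv[...,1]>120)&ok,'blu':roi&(hsv[...,0]>100)&(hsv[...,0]<130)&(hsv[...,1]>120)&ok}
    for k,mm in m.items():
        P=W[mm]; print(n,k,len(P),P.min(0),P.max(0),np.median(P,0))
        c=np.median(P,0); 
        for _ in range(8):
            if _==0: Q=P
            _u,_s,vt=np.linalg.svd(Q-Q.mean(0)); nn=vt[2]*np.sign(vt[2][2]); r=(P-Q.mean(0))@nn; Q=P[abs(r)<max(.003,.012-.002*_)]
        print('  plane',len(Q),Q.mean(0),nn,'axis',vt[0], 'ext', np.percentile((Q-Q.mean(0))@vt[0],[0.5,99.5]),np.percentile((Q-Q.mean(0))@vt[1],[0.5,99.5]))
W=cloud("top",np.load("pics/top0.npy")); im=cv2.imread("pics/top0.png")
m=np.zeros((480,640),np.uint8); sub=W[170:305,345:465]; P=sub.reshape(-1,3)
f=P[(P[:,2]>.02)&(P[:,2]<.06)]; r=cv2.minAreaRect((f[:,:2]*1000).astype(np.float32)); print('tray rim',r,len(f))
g=P[(abs(P[:,0]-r[0][0]/1000)<.07)&(abs(P[:,1]-r[0][1]/1000)<.07)]; print('floor z',np.median(g[:,2]))
Pr=W[45:235,0:195].reshape(-1,3);Pr=Pr[(Pr[:,2]>.03)&(Pr[:,2]<.5)]; print('printer',np.percentile(Pr,[1,99],axis=0), Pr.min(0))
print('bench', np.median(W[280:300,200:330].reshape(-1,3),0))
E
```

```text
scene yel 483 [ 0.4477  0.1301 -0.0065] [0.7586 0.2822 0.1118] [0.5165 0.1496 0.0986]
  plane 192 [0.5604 0.1974 0.0593] [-0.0399  0.6527  0.7566] axis [-0.7605 -0.5109  0.4007] ext [-0.2069  0.1313] [-0.083   0.0834]
scene blu 334 [ 0.452   0.1177 -0.0043] [0.7325 0.2254 0.0976] [0.514  0.1311 0.0848]
  plane 123 [0.5174 0.1372 0.0753] [-0.0126  0.7765  0.63  ] axis [-0.9986 -0.0423  0.0322] ext [-0.0913  0.0618] [-0.0892  0.0224]
top yel 1523 [ 0.4537  0.1284 -0.0032] [0.6389 0.2077 0.1137] [0.5316 0.1634 0.0962]
  plane 1060 [0.5328 0.1696 0.09  ] [-0.0361  0.6942  0.7189] axis [-0.9985 -0.0548  0.0028] ext [-0.075   0.0744] [-0.033   0.0294]
top blu 421 [0.4604 0.1194 0.079 ] [0.6096 0.1394 0.0995] [0.5346 0.1285 0.0888]
  plane 407 [0.5343 0.1289 0.0891] [ 0.0339 -0.7272  0.6856] axis [-0.9983 -0.0573 -0.0114] ext [-0.0743  0.0723] [-0.0126  0.0117]
tray rim ((541.6871337890625, -216.74560546875), (237.49411010742188, 288.84210205078125), 85.32974243164062) 2200
floor z 0.002350324956838032
printer [[0.5533 0.333  0.0407]
 [0.8954 0.6703 0.2599]] [0.541  0.3271 0.0301]
bench [ 0.4074  0.1217 -0.    ]
```

```bash
cat >> h.py <<'E'
from scipy.spatial.transform import Rotation as Ro
np.set_printoptions(precision=4,suppress=True)
s=np.sqrt(.5); C=np.array([.5337,.1550,.0748]); u=np.array([.9985,.055,0])  # away from robot
e=np.array([-.055,.9985,0]); n=s*e+[0,0,s]; d=s*e-[0,0,s]
def rot(z,y): return Ro.from_matrix(np.c_[np.cross(y,z),y,z])
def go(p,R,frm=None):
    st=env.get_state(); p0,R0=(st['tcp_pos'],Ro.from_quat(np.roll(st['orientation'],-1))) if frm is None else frm
    print('shift',(np.array(p)-p0)/.2,'turn',(R*R0.inv()).as_rotvec()/np.pi)
    return np.array(p),R
def stat():
    st=env.get_state(); print({k:np.round(st[k],4) for k in st if k not in('qvel','tau')})
E
python3 - <<'E'
from h import *
R1=rot(d,n); go(C-90*d/1000,R1); go(C-90*d/1000,rot(d,-n))
E
```

```text
shift [ 1.8627 -2.295  -0.4603] turn [ 0.2499 -0.0297  0.1043]
shift [ 1.8627 -2.295  -0.4603] turn [ 0.0408  0.3451 -0.8284]
```

```bash
python3 -m jog '[0.5,-0.5,0.2,0,0,0,1, 1,-1,0.2,0.1,-0.012,0.04,1, 1,-1,0.2,0.1,-0.012,0.04,1, 1,-1,0.2,0.1,-0.012,0.04,1, 1,-1,0.2,0.1,-0.012,0.04,1, 1,-1,0.2,0.1,-0.012,0.04,1, 1,-1,0.2,0.1,-0.012,0.04,1, 1,-1,0.2,0.1,-0.012,0.04,1]'; python3 - <<'E'
from h import *
go(C-90*d/1000,rot(d,n)); stat()
E
```

```text
clock: 0.77
tcp_pos: [0.3697, 0.347, 0.2718]
orientation: [-0.002, 0.085, 0.984, 0.157]
wrist_force: [1.0, 1.1, -0.2]
finger_gap: 0.0853
grip_force: 0.0
shift [ 0.8376 -1.2777 -0.6668] turn [ 0.1496 -0.0181  0.067 ]
{'clock': np.float64(0.7667), 'joint_pos': array([ 0.4292,  0.0089, -0.2612,  1.1453,  0.2756,  0.6225]), 'tcp_pos': array([0.3697, 0.347 , 0.2718]), 'orientation': array([-0.0022,  0.0847,  0.984 ,  0.1571]), 'wrist_force': array([ 0.9538,  1.1435, -0.1847]), 'ft_torque': array([-0.2598,  0.0181,  0.0171]), 'grip_force': np.float64(0.0), 'finger_gap': np.float64(0.0853)}
```

```bash
python3 -m jog '[0.4,-0.5,0,0.07,-0.009,0.03,1, 0.7,-1,0,0.15,-0.018,0.067,1, 0.7,-1,0,0.15,-0.018,0.067,1, 0.7,-1,0,0.15,-0.018,0.067,1, 0.7,-1,0,0.15,-0.018,0.067,1, 0.7,-1,0,0.15,-0.018,0.067,1, 0.7,-1,0,0.15,-0.018,0.067,1, 0.7,-1,0,0.15,-0.018,0.067,1, 0.7,-1,0,0.15,-0.018,0.067,1]'; python3 - <<'E'
from h import *
go(C-90*d/1000,rot(d,n)); go(C+20*d/1000,rot(d,n)); stat()
E
```

```text
clock: 1.52
tcp_pos: [0.5061, 0.1494, 0.2699]
orientation: [-0.012, -0.028, 0.923, 0.384]
wrist_force: [-0.2, 0.7, -0.3]
finger_gap: 0.0853
grip_force: 0.0
shift [ 0.1557 -0.2897 -0.6574] turn [-0.0007 -0.0006 -0.0017]
shift [ 0.1343  0.0986 -1.0463] turn [-0.0007 -0.0006 -0.0017]
{'clock': np.float64(1.5167), 'joint_pos': array([-0.2742,  0.3195, -0.0859,  1.4855,  0.733 , -0.4577]), 'tcp_pos': array([0.5061, 0.1494, 0.2699]), 'orientation': array([-0.0124, -0.0276,  0.923 ,  0.3836]), 'wrist_force': array([-0.1574,  0.7382, -0.2815]), 'ft_torque': array([-0.571 , -0.0386,  0.0552]), 'grip_force': np.float64(0.0), 'finger_gap': np.float64(0.0853)}
```

```bash
python3 -m jog '[0.155,-0.29,-0.1,0,0,-0.002,1, 0.155,-0.29,-0.3,0,0,-0.002,1, 0.155,-0.29,-0.5,0,0,-0.002,1, 0.155,-0.29,-0.657,0,0,-0.002,1, 0.155,-0.29,-0.657,0,0,-0.002,1, 0.155,-0.29,-0.657,0,0,-0.002,1, 0.155,-0.29,-0.657,0,0,-0.002,1]'; python3 - <<'E'
from h import *
go(C+20*d/1000,rot(d,n)); stat()
im,W=shot("top","a1"); im2,W2=shot("scene","a2")
a=cv2.resize(im[180:300,200:360],None,fx=5,fy=5,interpolation=2)[:,:,::-1]; cv2.imwrite("pics/a1c.png",a[:600,:800])
E
```

```text
clock: 2.1
tcp_pos: [0.5358, 0.0943, 0.1422]
orientation: [-0.01, -0.028, 0.923, 0.384]
wrist_force: [0.5, -1.3, 0.6]
finger_gap: 0.0853
grip_force: 0.0
shift [-0.0142  0.3743 -0.4075] turn [-0.0007  0.0006 -0.0012]
{'clock': np.float64(2.1), 'joint_pos': array([-0.3556,  0.4984, -0.1536,  1.3014,  0.7065, -0.5578]), 'tcp_pos': array([0.5358, 0.0943, 0.1422]), 'orientation': array([-0.0103, -0.0275,  0.9231,  0.3835]), 'wrist_force': array([ 0.5418, -1.3097,  0.643 ]), 'ft_torque': array([-0.6223, -0.0455,  0.0455]), 'grip_force': np.float64(0.0), 'finger_gap': np.float64(0.0853)}
```

View pics/a1c.png

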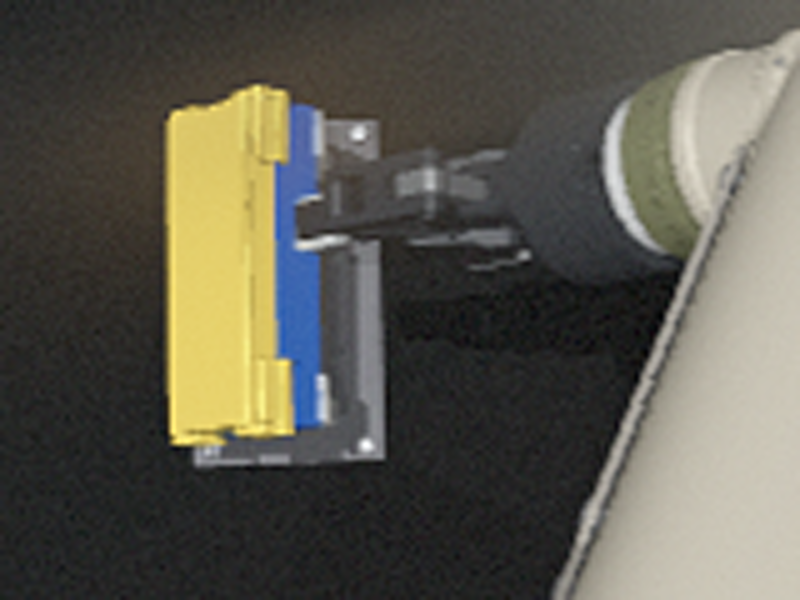

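The open fingers are lined up with the middle of the pair's upper edge, allowing for parallax. The pair is intact on the stand. I'll go in now.

```bash
python3 -m jog '[0,0.06,-0.07,0,0,0,1, 0,0.13,-0.14,0,0,0,1, -0.01,0.2,-0.21,0,0,0,1, -0.01,0.25,-0.27,0,0,0,1, -0.014,0.29,-0.32,0,0,-0.001,1, -0.014,0.33,-0.36,0,0,-0.001,1, -0.014,0.374,-0.407,0,0,-0.001,1, -0.014,0.374,-0.407,0,0,-0.001,1, -0.014,0.374,-0.407,0,0,-0.001,1]'; python3 - <<'E'
from h import *
go(C+20*d/1000,rot(d,n)); stat()
E
```

```text
clock: 2.95
tcp_pos: [0.5336, 0.1682, 0.0602]
orientation: [-0.009, -0.026, 0.923, 0.383]
wrist_force: [0.3, -0.5, -0.2]
finger_gap: 0.0857
grip_force: 0.0
shift [-0.0034  0.0048  0.0022] turn [-0.0004  0.0011 -0.0002]
{'clock': np.float64(2.95), 'joint_pos': array([-0.2277,  0.5383, -0.311 ,  0.9916,  0.7483, -0.3913]), 'tcp_pos': array([0.5336, 0.1682, 0.0602]), 'orientation': array([-0.0091, -0.0263,  0.9233,  0.3831]), 'wrist_force': array([ 0.2986, -0.5202, -0.2326]), 'ft_torque': array([-0.6598, -0.0365, -0.0555]), 'grip_force': np.float64(0.0), 'finger_gap': np.float64(0.0857)}
```

```bash
python3 -m jog '[0,0,0,0,0,0,0.3, 0,0,0,0,0,0,0.15, 0,0,0,0,0,0,0.05, 0,0,0,0,0,0,-0.1, 0,0,0,0,0,0,-0.3, 0,0,0,0,0,0,-0.3, 0,0,0,0,0,0,-0.3,0,0,0,0,0,0,-0.3,0,0,0,0,0,0,-0.3]' 50; python3 - <<'E'
from h import *
stat()
E
```

```text
clock: 3.7
tcp_pos: [0.534, 0.1691, 0.062]
orientation: [-0.008, -0.025, 0.922, 0.386]
wrist_force: [-1.8, 3.7, 15.4]
finger_gap: 0.0403
grip_force: 51.7
{'clock': np.float64(3.7), 'joint_pos': array([-0.2287,  0.5377, -0.3109,  0.9935,  0.7549, -0.3905]), 'tcp_pos': array([0.534 , 0.1691, 0.062 ]), 'orientation': array([-0.0085, -0.0248,  0.9221,  0.3861]), 'wrist_force': array([-1.8465,  3.7483, 15.394 ]), 'ft_torque': array([1.7764, 0.5543, 0.1436]), 'grip_force': np.float64(51.7454), 'finger_gap': np.float64(0.0403)}
```

```bash
python3 -m jog '[0,0,0.04,0,0,0,-0.3, 0,0,0.1,0,0,0,-0.3, 0,0,0.18,0,0,0,-0.3, 0,0,0.27,0,0,0,-0.3, 0,0,0.36,0,0,0,-0.3, 0,0,0.45,0,0,0,-0.3, 0,0,0.54,0,0,0,-0.3, 0,0,0.62,0,0,0,-0.3, 0,0,0.69,0,0,0,-0.3, 0,0,0.73,0,0,0,-0.3, 0,0,0.75,0,0,0,-0.3, 0,0,0.75,0,0,0,-0.3]'; python3 - <<'E'
from h import *
stat(); st=env.get_state(); M=Ro.from_quat(np.roll(st['orientation'],-1)).as_matrix(); print(M,'\n',n,d)
im,W=shot("scene","b"); cv2.imwrite("pics/bc.png",cv2.resize(im[110:290,200:400],None,fx=3,fy=3)[:,:,::-1])
E
```

```text
clock: 4.7
tcp_pos: [0.5333, 0.1673, 0.2088]
orientation: [-0.01, -0.025, 0.923, 0.383]
wrist_force: [0.3, 0.2, -3.9]
finger_gap: 0.0404
grip_force: 52.1
{'clock': np.float64(4.7), 'joint_pos': array([-0.2292,  0.3871, -0.1378,  1.3172,  0.7476, -0.3909]), 'tcp_pos': array([0.5333, 0.1673, 0.2088]), 'orientation': array([-0.0095, -0.0252,  0.9234,  0.383 ]), 'wrist_force': array([ 0.3354,  0.2388, -3.8688]), 'ft_torque': array([-1.0312, -0.065 , -0.004 ]), 'grip_force': np.float64(52.1399), 'finger_gap': np.float64(0.0404)}
[[-0.9985 -0.0393 -0.0369]
 [-0.0539  0.7054  0.7067]
 [-0.0018  0.7077 -0.7065]] 
 [-0.0389  0.706   0.7071] [-0.0389  0.706  -0.7071]
```

View pics/bc.png

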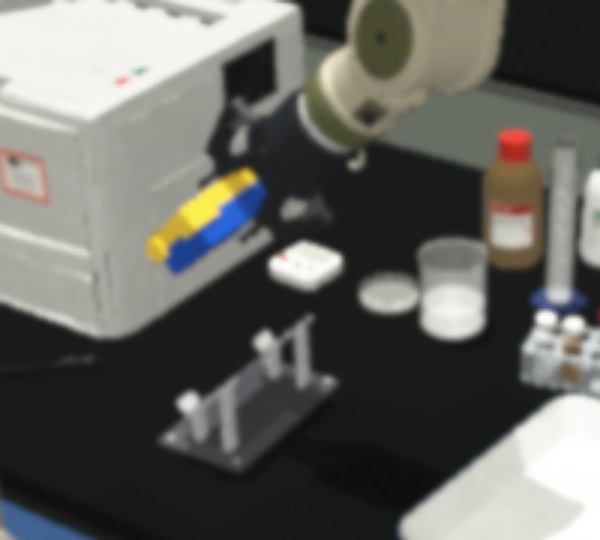

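The pair is held together above the empty stand at crop (205,220), and its weight reads about right. Now the half turn about the tool axis.

```bash
R='[0,0,0,-0.001,0.02,-0.02,-0.3, 0,0,0,-0.002,0.04,-0.04,-0.3, 0,0,0,-0.003,0.06,-0.06,-0.3, 0,0,0,-0.004,0.08,-0.08,-0.3, 0,0,0,-0.005,0.1,-0.1,-0.3, 0,0,0,-0.006,0.12,-0.12,-0.3, 0,0,0,-0.008,0.14,-0.14,-0.3, 0,0,0,-0.009,0.16,-0.16,-0.3, 0,0,0,-0.01,0.18,-0.18,-0.3, 0,0,0,-0.011,0.2,-0.2,-0.3, 0,0,0,-0.012,0.22,-0.22,-0.3, 0,0,0,-0.013,0.235,-0.235,-0.3]' ; true
python3 -m jog '[0,0,0,-0.001,0.02,-0.02,-0.3, 0,0,0,-0.002,0.04,-0.04,-0.3, 0,0,0,-0.003,0.06,-0.06,-0.3, 0,0,0,-0.004,0.08,-0.08,-0.3, 0,0,0,-0.005,0.1,-0.1,-0.3, 0,0,0,-0.006,0.12,-0.12,-0.3, 0,0,0,-0.008,0.14,-0.14,-0.3, 0,0,0,-0.009,0.16,-0.16,-0.3, 0,0,0,-0.01,0.18,-0.18,-0.3, 0,0,0,-0.011,0.2,-0.2,-0.3, 0,0,0,-0.012,0.22,-0.22,-0.3, 0,0,0,-0.013,0.235,-0.235,-0.3]'; python3 - <<'E'
from h import *
stat(); go(C+20*d/1000+[0,0,.15],rot(d,-n))
E
```

```text
clock: 5.75
tcp_pos: [0.5324, 0.1677, 0.207]
orientation: [-0.201, 0.441, 0.812, 0.326]
wrist_force: [0.4, 0.4, -4.2]
finger_gap: 0.0402
grip_force: 52.1
{'clock': np.float64(5.75), 'joint_pos': array([-0.2282,  0.3883, -0.1402,  1.3153,  0.7461,  0.6599]), 'tcp_pos': array([0.5324, 0.1677, 0.207 ]), 'orientation': array([-0.2011,  0.4411,  0.8118,  0.3255]), 'wrist_force': array([ 0.4022,  0.4257, -4.1774]), 'ft_torque': array([-1.0454, -0.0009,  0.0333]), 'grip_force': np.float64(52.1286), 'finger_gap': np.float64(0.0402)}
shift [0.0026 0.0073 0.0181] turn [-0.026   0.4698 -0.4707]
```

```bash
python3 -m jog '[0,0,0,-0.001,0.022,-0.022,-0.3, 0,0,0,-0.002,0.044,-0.044,-0.3, 0,0,0,-0.004,0.066,-0.066,-0.3, 0,0,0,-0.005,0.088,-0.088,-0.3, 0,0,0,-0.006,0.11,-0.11,-0.3, 0,0,0,-0.007,0.132,-0.132,-0.3, 0,0,0,-0.008,0.154,-0.154,-0.3, 0,0,0,-0.01,0.176,-0.176,-0.3, 0,0,0,-0.011,0.198,-0.198,-0.3, 0,0,0,-0.012,0.22,-0.22,-0.3, 0,0,0,-0.013,0.235,-0.235,-0.3, 0,0,0,-0.013,0.235,-0.235,-0.3]'
python3 -m jog '[0,0,0,-0.001,0.022,-0.022,-0.3, 0,0,0,-0.002,0.044,-0.044,-0.3, 0,0,0,-0.004,0.066,-0.066,-0.3, 0,0,0,-0.005,0.088,-0.088,-0.3, 0,0,0,-0.006,0.11,-0.11,-0.3, 0,0,0,-0.007,0.132,-0.132,-0.3, 0,0,0,-0.008,0.154,-0.154,-0.3, 0,0,0,-0.01,0.176,-0.176,-0.3, 0,0,0,-0.011,0.198,-0.198,-0.3, 0,0,0,-0.012,0.22,-0.22,-0.3, 0,0,0,-0.013,0.235,-0.235,-0.3, 0,0,0,-0.013,0.235,-0.235,-0.3]'
python3 - <<'E'
from h import *
stat(); go(C+10*d/1000+[0,0,.01],rot(d,-n))
st=env.get_state(); print(Ro.from_quat(np.roll(st['orientation'],-1)).as_matrix())
im,W=shot("scene","c"); cv2.imwrite("pics/cc.png",cv2.resize(im[110:290,200:400],None,fx=3,fy=3)[:,:,::-1])
E
```

```text
clock: 6.75
tcp_pos: [0.5325, 0.1677, 0.2072]
orientation: [-0.336, 0.787, 0.485, 0.181]
wrist_force: [-0.2, -0.2, -2.8]
finger_gap: 0.0407
grip_force: 52.1
clock: 7.75
tcp_pos: [0.5327, 0.1677, 0.2076]
orientation: [-0.382, 0.923, 0.029, -0.011]
wrist_force: [-0.3, -0.3, -3.1]
finger_gap: 0.0402
grip_force: 52.1
{'clock': np.float64(7.75), 'joint_pos': array([-0.2277,  0.3904, -0.1358,  1.3203,  0.7452,  2.743 ]), 'tcp_pos': array([0.5327, 0.1677, 0.2076]), 'orientation': array([-0.3825,  0.9235,  0.0289, -0.0106]), 'wrist_force': array([-0.3359, -0.2563, -3.1324]), 'ft_torque': array([-1.1751, -0.0591,  0.0641]), 'grip_force': np.float64(52.0946), 'finger_gap': np.float64(0.0402)}
shift [ 0.0031 -0.028  -0.6494] turn [-0.      0.0008 -0.0021]
[[ 0.9981  0.0453 -0.0418]
 [ 0.0615 -0.7058  0.7058]
 [ 0.0025 -0.707  -0.7072]]
```

View pics/cc.png

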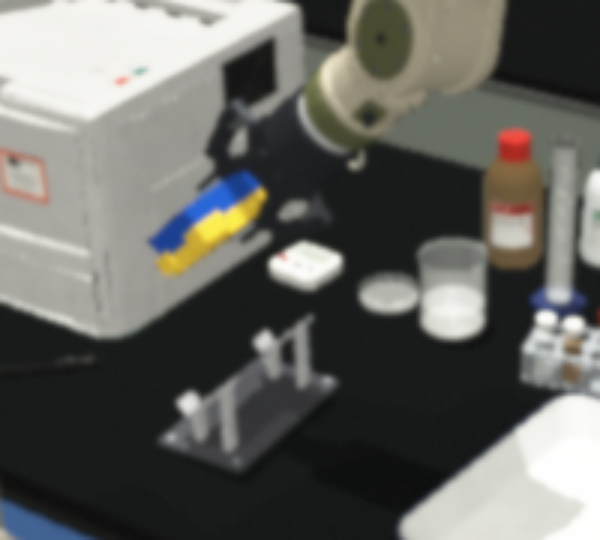

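The pair is upside down in the gripper, blue above yellow, with the cover's face towards the stand. I'll set it back on the stand.

```bash
python3 -m jog '[0,0,-0.06,0,0,0,-0.3, 0,-0.01,-0.14,0,0,0,-0.3, 0,-0.01,-0.22,0,0,0,-0.3, 0,-0.01,-0.3,0,0,0,-0.3, 0.01,-0.015,-0.38,0,0,0,-0.3, 0.01,-0.015,-0.46,0,0,0,-0.3, 0.01,-0.015,-0.53,0,0,0,-0.3, 0.01,-0.015,-0.58,0,0,-0.001,-0.3, 0.01,-0.015,-0.61,0,0,-0.002,-0.3, 0.01,-0.015,-0.63,0,0,-0.002,-0.3, 0.01,-0.015,-0.63,0,0,-0.002,-0.3, 0.01,-0.015,-0.63,0,0,-0.002,-0.3]'; python3 - <<'E'
from h import *
stat(); go([.5342,.1648,.0662],rot(d,-n))
E
```

```text
clock: 8.8
tcp_pos: [0.5353, 0.1647, 0.0829]
orientation: [-0.383, 0.924, 0.026, -0.008]
wrist_force: [0.9, -1.2, -3.2]
finger_gap: 0.0407
grip_force: 52.1
{'clock': np.float64(8.8), 'joint_pos': array([-0.2328,  0.5129, -0.2853,  1.0453,  0.7461,  2.7442]), 'tcp_pos': array([0.5353, 0.1647, 0.0829]), 'orientation': array([-0.3825,  0.9235,  0.0265, -0.0085]), 'wrist_force': array([ 0.8549, -1.2499, -3.2313]), 'ft_torque': array([-1.0715, -0.0948,  0.0772]), 'grip_force': np.float64(52.077), 'finger_gap': np.float64(0.0407)}
shift [-0.0056  0.0005 -0.0835] turn [-0.      0.0015 -0.0001]
```

```bash
python3 -m jog '[-0.005,0,-0.02,0,0,0,-0.3, -0.005,0,-0.04,0,0,0,-0.3, -0.005,0,-0.055,0,0,0,-0.3, -0.005,0,-0.07,0,0,0,-0.3, -0.005,0,-0.07,0,0,0,-0.3, -0.005,0,-0.07,0,0,0,-0.3]'
python3 -m jog '[0,0,-0.008,0,0,0,-0.3, 0,0,-0.016,0,0,0,-0.3, 0,0,-0.016,0,0,0,-0.3, 0,0,-0.016,0,0,0,-0.3]'
```

```text
clock: 9.3
tcp_pos: [0.534, 0.1647, 0.0684]
orientation: [-0.383, 0.924, 0.026, -0.009]
wrist_force: [-0.1, 0.0, -3.2]
finger_gap: 0.0407
grip_force: 52.1
clock: 9.63
tcp_pos: [0.5343, 0.1647, 0.0663]
orientation: [-0.383, 0.923, 0.026, -0.008]
wrist_force: [-2.5, -2.4, 5.6]
finger_gap: 0.0406
grip_force: 52.7
```

```bash
python3 -m jog '[0,0,0,0,0,0,0, 0,0,0,0,0,0,0.1, 0,0,0,0,0,0,0.2, 0,0,0,0,0,0,0.4, 0,0,0,0,0,0,0.6, 0,0,0,0,0,0,0.8, 0,0,0,0,0,0,0.8, 0,0,0,0,0,0,0.8]'
python3 -m jog '[0,-0.03,0.03,0,0,0,0.8, 0,-0.08,0.08,0,0,0,0.8, 0,-0.14,0.14,0,0,0,0.8, 0,-0.2,0.2,0,0,0,0.8, 0,-0.27,0.27,0,0,0,0.8, 0,-0.34,0.34,0,0,0,0.8, 0,-0.42,0.42,0,0,0,0.8, 0,-0.42,0.6,0,0,0,0.8, 0,-0.42,0.8,0,0,0,0.8, 0,-0.42,1,0,0,0,0.8, 0,-0.42,1,0,0,0,0.8]'
python3 - <<'E'
from h import *
stat()
im,W=shot("scene","d"); cv2.imwrite("pics/dc.png",cv2.resize(im[190:280,235:335],None,fx=4,fy=4)[:,:,::-1])
im,W=shot("top","d1"); im=im[:,:,::-1]; hsv=cv2.cvtColor(im,cv2.COLOR_BGR2HSV)
roi=np.zeros((480,640),bool); roi[190:285,220:290]=1
P=W[roi&(hsv[...,0]>100)&(hsv[...,0]<130)&(hsv[...,1]>120)&(np.load("pics/d1.npy")>0)]
print(len(P),np.median(P,0)); Q=P
for k in range(8):
    vt=np.linalg.svd(Q-Q.mean(0))[2]; nn=vt[2]*np.sign(vt[2][2]); r=(P-Q.mean(0))@nn; Q=P[abs(r)<max(.003,.012-.002*k)]
c=Q.mean(0); print(len(Q),c,nn,vt[0],np.percentile((Q-c)@vt[0],[1,99]),np.percentile((Q-c)@vt[1],[1,99]),vt[1])
E
```

```text
clock: 10.3
tcp_pos: [0.5341, 0.1647, 0.0653]
orientation: [-0.383, 0.924, 0.026, -0.009]
wrist_force: [0.1, 0.4, 0.2]
finger_gap: 0.0768
grip_force: 0.0
clock: 11.22
tcp_pos: [0.5361, 0.0798, 0.2732]
orientation: [-0.381, 0.924, 0.028, -0.004]
wrist_force: [1.8, 0.4, -0.0]
finger_gap: 0.0769
grip_force: 0.0
{'clock': np.float64(11.2167), 'joint_pos': array([-0.3806,  0.4059,  0.0432,  1.5937,  0.6994,  2.5593]), 'tcp_pos': array([0.5361, 0.0798, 0.2732]), 'orientation': array([-0.3814,  0.924 ,  0.0275, -0.0038]), 'wrist_force': array([ 1.773 ,  0.3617, -0.0467]), 'ft_torque': array([-0.6477, -0.0776, -0.0112]), 'grip_force': np.float64(0.0), 'finger_gap': np.float64(0.0769)}
1537 [0.5346 0.1598 0.0985]
1095 [0.5354 0.167  0.0928] [-0.0351  0.699   0.7143] [-0.9981 -0.0604  0.0101] [-0.0744  0.0735] [-0.0322  0.0294] [ 0.0502 -0.7126  0.6998]
```

View pics/dc.png

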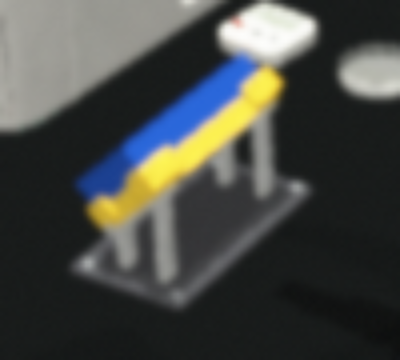

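The rack now lies face down on the cover in the stand, guides engaged. The back of the rack is centred at about (.535,.167,.093). Next is a regrip across the sides from the rack side, tilted so the wrist stays clear of the printer.

```bash
cat >> h.py <<'E'
F=np.array([.5354,.1670,.0928])   # centre of rack back, pair on stand
b=np.radians(20); z2=-n*np.cos(b)+u*np.sin(b); R2=rot(z2,d)
T2=F-.041*n+.003*n
PRE=T2-.12*z2
E
python3 - <<'E'
from h import *
print(T2,PRE,z2)
z=u*s-np.array([0,0,s]); go([.5,.1,.33],rot(z,e*-1)); go([.5,.1,.33],rot(z,e)); go(PRE,R2)
go(PRE,R2,(np.array([.5,.1,.33]),rot(z,-e)))
E
```

```text
[0.5369 0.1402 0.0659] [0.4915 0.2175 0.1457] [ 0.3781 -0.6447 -0.6645]
shift [-0.1746  0.1006  0.3125] turn [-0.2223 -0.2469 -0.0986]
shift [-0.1746  0.1006  0.3125] turn [ 0.3094  0.3414 -0.7819]
shift [-0.2171  0.6882 -0.6091] turn [ 0.1178  0.0059 -0.914 ]
shift [-0.0424  0.5876 -0.9217] turn [ 0.4554 -0.2617 -0.6912]
```

```bash
python3 -m jog '[-0.1,0.05,0.2,0.005,0,-0.038,0.8, -0.2,0.1,0.3,0.01,0,-0.076,0.8, -0.2,0.1,0.3,0.015,0,-0.114,0.8, -0.2,0.1,0.3,0.02,0,-0.152,0.8, -0.2,0.1,0.3,0.025,0,-0.19,0.8, -0.2,0.1,0.3,0.03,0,-0.228,0.8, -0.2,0.1,0.3,0.035,0,-0.266,0.8, -0.2,0.1,0.3,0.04,0,-0.304,0.8, -0.2,0.1,0.3,0.045,0,-0.342,0.8, -0.2,0.1,0.3,0.05,0,-0.38,0.8, -0.2,0.1,0.3,0.055,0,-0.418,0.8, -0.2,0.1,0.3,0.059,0.003,-0.457,0.8]'; python3 - <<'E'
from h import *
stat(); go(PRE,R2)
E
```

```text
clock: 12.32
tcp_pos: [0.3656, 0.0144, 0.3252]
orientation: [-0.426, 0.742, -0.473, 0.211]
wrist_force: [-1.0, 0.3, 0.8]
finger_gap: 0.0766
grip_force: 0.0
{'clock': np.float64(12.3167), 'joint_pos': array([-1.0884, -0.4433, -0.753 ,  1.3519,  0.9876,  3.1402]), 'tcp_pos': array([0.3656, 0.0144, 0.3252]), 'orientation': array([-0.4256,  0.7418, -0.4733,  0.2113]), 'wrist_force': array([-0.9784,  0.336 ,  0.8341]), 'ft_torque': array([-0.3403,  0.6608, -0.0893]), 'grip_force': np.float64(0.0), 'finger_gap': np.float64(0.0766)}
shift [ 0.6294  1.0156 -0.8975] turn [ 0.0747  0.0352 -0.5443]
```

```bash
cat > kin.py <<'E'
from h import *
from scipy.optimize import least_squares
D=[([1.14042,.31394,.04512,1.30358,0,1.43121],[.16467,.55046,.2305],[-.00023,.14488,.98945,-.00077]),
([.4292,.0089,-.2612,1.1453,.2756,.6225],[.3697,.347,.2718],[-.0022,.0847,.984,.1571]),
([-.2742,.3195,-.0859,1.4855,.733,-.4577],[.5061,.1494,.2699],[-.0124,-.0276,.923,.3836]),
([-.3556,.4984,-.1536,1.3014,.7065,-.5578],[.5358,.0943,.1422],[-.0103,-.0275,.9231,.3835]),
([-.2277,.5383,-.311,.9916,.7483,-.3913],[.5336,.1682,.0602],[-.0091,-.0263,.9233,.3831]),
([-.2292,.3871,-.1378,1.3172,.7476,-.3909],[.5333,.1673,.2088],[-.0095,-.0252,.9234,.383]),
([-.2282,.3883,-.1402,1.3153,.7461,.6599],[.5324,.1677,.207],[-.2011,.4411,.8118,.3255]),
([-.2277,.3904,-.1358,1.3203,.7452,2.743],[.5327,.1677,.2076],[-.3825,.9235,.0289,-.0106]),
([-.3806,.4059,.0432,1.5937,.6994,2.5593],[.5361,.0798,.2732],[-.3814,.924,.0275,-.0038]),
([-1.0884,-.4433,-.753,1.3519,.9876,3.1402],[.3656,.0144,.3252],[-.4256,.7418,-.4733,.2113])]
X0=Ro.from_matrix(np.array([[0,0,1],[0,1,0],[-1,0,0.]]))  # tool z along local x
def fk(q,k):
    ry=lambda a:Ro.from_euler('y',a); p=q[1]-q[2]+q[3]; W=ry(p)*Ro.from_euler('z',q[4])
    h,o,l2,l3,a3,wz,L=k; b=Ro.from_euler('z',q[0])
    P=b.apply(np.array([0,o,h])+ry(q[1]).apply([0,0,l2])+ry(q[1]-q[2]).apply([l3,0,a3])+ry(p).apply([wz,0,0])+W.apply([L,0,0]))
    return P,b*W*Ro.from_euler('x',q[5])*X0
if __name__=="__main__":
    f=lambda k:np.concatenate([fk(q,k)[0]-p for q,p,_ in D])
    r=least_squares(f,[.3,-.08,.4,.4,0,.1,.2]); print(r.x,abs(r.fun).max()); np.save('k.npy',r.x)
    print([round((fk(q,r.x)[1]*Ro.from_quat(np.roll(o,-1)).inv()).magnitude(),3) for q,p,o in D])
E
python3 kin.py
```

```text
[0.2331 0.08   0.5185 0.4095 0.0556 0.1404 0.3002] 4.426617284503109e-05
[0.0, 0.0, 0.0, 0.0, 0.0, 0.0, 0.0, 0.0, 0.0, 0.0]
```

```bash
cat >> kin.py <<'E'
K=np.load('k.npy') if __import__('os').path.exists('k.npy') else None
lo=np.array([-2.76,-.86,-1.03,-2.2,-1.47,-3.14])+.02; hi=np.array([2.76,1.69,1.26,2.34,1.5,3.14])-.02
def ik(p,R,q0):
    best=None
    for s0 in [q0]+[np.clip(q0+np.random.default_rng(i).normal(0,.8,6),lo+.01,hi-.01) for i in range(14)]:
        def f(q):
            P,A=fk(q,K); return np.r_[(P-p)*5,(A*R.inv()).as_rotvec()]
        r=least_squares(f,np.clip(s0,lo+.01,hi-.01),bounds=(lo,hi))
        key=(r.cost>1e-8, abs(r.x-q0).max())
        if best is None or key<best[0]: best=(key,r.x,r.cost)
    return best[1],best[2]
def wrist(q): return fk(q,K)[0]-fk(q,K)[1].as_matrix()[:,2]*K[6]
E
python3 - <<'E'
from kin import *
q=env.get_state()['joint_pos']
tl=np.array([.9967,-.082,0]); tw=np.array([.082,.9967,0]); TC=np.array([.5417,-.2167,0])
for bd in (0,20,35):
  b=np.radians(bd); z=-n*np.cos(b)+u*np.sin(b)
  for sg in(1,-1):
    T=F-.038*n
    for nm,p,R in(("grasp",T,rot(z,sg*d)),("pre",T-.12*z,rot(z,sg*d)),("up",T+[0,0,.15],rot(z,sg*d))):
        x,c=ik(p,R,np.array([.3,.4,-.1,1.3,-.7,.4 if sg>0 else -2.7])); print(bd,sg,nm,x,'%.1e'%c,wrist(x))
    zt=-np.array([0,0,1])*np.cos(b)+tl*np.sin(b)
    x,c=ik(TC+[0,0,.004],rot(zt,sg*tw),np.array([-.4,.4,-.1,1.3,0,-.4 if sg>0 else 2.7])); print(bd,sg,'tray',x,'%.1e'%c)
E
```

```text
0 1 grasp [ 0.4638  0.6932 -0.0124  1.2435 -0.7061  0.5496] 6.4e-18 [0.5252 0.3521 0.2782]
0 1 pre [ 0.5802  0.73    0.2728  1.5783 -0.6583  0.6865] 8.8e-18 [0.5205 0.4369 0.3631]
0 1 up [ 0.4638  0.5724  0.1672  1.544  -0.7061  0.5496] 5.7e-18 [0.5252 0.3521 0.4282]
0 1 tray [-0.5181  0.4929 -0.2775  0.8004 -0.     -0.436 ] 2.2e-18
0 -1 grasp [ 0.4638  0.6932 -0.0124  1.2435 -0.7061 -2.592 ] 6.3e-18 [0.5252 0.3521 0.2782]
0 -1 pre [ 0.5802  0.73    0.2728  1.5783 -0.6583 -2.4551] 3.8e-18 [0.5205 0.4369 0.3631]
0 -1 up [ 0.4638  0.5724  0.1672  1.544  -0.7061 -2.592 ] 2.1e-20 [0.5252 0.3521 0.4282]
0 -1 tray [-0.5181  0.4929 -0.2775  0.8004 -0.      2.7056] 3.3e-18
20 1 grasp [ 0.5186  0.4723 -0.4372  0.6479 -0.8439  0.3117] 3.6e-17 [0.4234 0.3337 0.2654]
20 1 pre [ 0.6835  0.4481 -0.2393  1.0532 -0.831   0.5578] 5.5e-18 [0.378  0.4111 0.3452]
20 1 up [ 0.5186  0.3045 -0.2596  0.9934 -0.8439  0.3117] 3.6e-18 [0.4234 0.3337 0.4154]
20 1 tray [-0.608   0.3137 -0.656   0.2961  0.1725 -0.4993] 2.9e-17
20 -1 grasp [ 0.5186  0.4723 -0.4372  0.6479 -0.8439 -2.8299] 1.1e-17 [0.4234 0.3337 0.
[... 237 characters left out ...]
5  2.6423] 3.4e-17
35 1 grasp [ 0.5364  0.3639 -0.7728  0.0409 -0.893   0.0315] 3.4e-18 [0.3554 0.3043 0.2398]
35 1 pre [ 0.7454  0.2745 -0.6168  0.5536 -0.9473  0.3661] 2.1e-18 [0.2828 0.37   0.3093]
35 1 up [ 0.5364  0.1213 -0.5989  0.4574 -0.893   0.0315] 5.0e-18 [0.3554 0.3043 0.3898]
35 1 tray [-0.6916  0.2769 -0.9164 -0.1438  0.3346 -0.5195] 1.1e-16
35 -1 grasp [ 0.5364  0.3639 -0.7728  0.0409 -0.893  -3.1101] 9.8e-15 [0.3554 0.3043 0.2398]
35 -1 pre [ 0.7454  0.2745 -0.6168  0.5536 -0.9473 -2.7755] 2.0e-18 [0.2828 0.37   0.3093]
35 -1 up [ 0.5364  0.1213 -0.5989  0.4574 -0.893  -3.1101] 3.6e-14 [0.3554 0.3043 0.3898]
35 -1 tray [-0.6916  0.2769 -0.9164 -0.1438  0.3346  2.6221] 7.3e-17
```

```bash
python3 - <<'E'
from kin import *
q0=env.get_state()['joint_pos']; q1,c=ik(PRE,R2,np.array([.68,.45,-.24,1.05,-.83,.56]))
base=fk(q0,K)
for i,t in enumerate(np.linspace(0,1,7)[1:]):
    q=q0+t*(q1-q0); P,R=fk(q,K); print(round(t,2),P,wrist(q),end=' '); go(P,R,base)
    if i in(1,3): base=(P,R)
E
```

```text
0.17 [0.3412 0.038  0.261 ] [ 0.2229 -0.1123  0.4923] shift [-0.122   0.1182 -0.3211] turn [-0.131   0.0116  0.1936]
0.33 [0.329  0.0395 0.2075] [ 0.3043 -0.0743  0.4843] shift [-0.1832  0.1253 -0.5883] turn [-0.2421 -0.0061  0.4119]
0.5 [0.3444 0.035  0.1687] [0.3778 0.0041 0.4654] shift [ 0.0771 -0.0225 -0.1943] turn [-0.0836  0.0011  0.2381]
0.67 [0.3894 0.0494 0.1461] [0.4248 0.1199 0.4358] shift [ 0.3019  0.0497 -0.3071] turn [-0.1523  0.0159  0.4828]
0.83 [0.4484 0.1064 0.1393] [0.4286 0.2617 0.3955] shift [ 0.2952  0.2851 -0.0338] turn [-0.0869  0.0358  0.234 ]
1.0 [0.4915 0.2175 0.1457] [0.378  0.4111 0.3452] shift [ 0.5107  0.8406 -0.0022] turn [-0.1975  0.0882  0.4467]
```

```bash
python3 -m jog '[-0.05,0.05,0,-0.065,0.006,0.095,1, -0.1,0.1,0,-0.131,0.012,0.194,1, -0.1,0.1,0,-0.131,0.012,0.194,1, -0.1,0.1,0,-0.131,0.012,0.194,1, -0.1,0.1,0,-0.131,0.012,0.194,1, -0.1,0.1,0,-0.131,0.012,0.194,1, -0.1,0.1,0,-0.242,-0.006,0.412,1, -0.1,0.1,0,-0.242,-0.006,0.412,1, -0.1,0.1,0,-0.242,-0.006,0.412,1, -0.1,0.1,0,-0.242,-0.006,0.412,1, -0.1,0.1,0,-0.242,-0.006,0.412,1, -0.1,0.1,0,-0.242,-0.006,0.412,1]'
python3 - <<'E'
from kin import *
q0=env.get_state()['joint_pos']; print(q0); q1,c=ik(PRE+[0,0,.15],R2,np.array([.68,.45,-.24,1.05,-.83,.56]))
base=fk(q0,K)
for i,t in enumerate(np.linspace(0,1,5)[1:]):
    q=q0+t*(q1-q0); P,R=fk(q,K); print(round(t,2),P,wrist(q),end=' '); go(P,R,base)
    if i in(1,3): base=(P,R)
E
```

```text
clock: 13.32
tcp_pos: [0.3461, 0.0344, 0.3254]
orientation: [-0.186, 0.966, 0.162, 0.074]
wrist_force: [0.9, -0.1, 0.5]
finger_gap: 0.0853
grip_force: 0.0
[-0.4902 -0.1459 -0.2932  1.5401  0.3867  2.2953]
0.25 [0.3566 0.0357 0.2895] [0.3898 0.0039 0.5861] shift [ 0.0527  0.0065 -0.1797] turn [-0.0842 -0.0002  0.2385]
0.5 [0.3957 0.0523 0.2733] [0.4309 0.1222 0.5632] shift [ 0.248   0.0897 -0.2602] turn [-0.153   0.0138  0.4841]
0.75 [0.4501 0.1085 0.2764] [0.4302 0.2634 0.5328] shift [0.2723 0.2808 0.0153] turn [-0.0873  0.0357  0.2347]
1.0 [0.4915 0.2175 0.2957] [0.378  0.4111 0.4952] shift [0.4792 0.8261 0.1116] turn [-0.1983  0.0888  0.448 ]
```

```bash
python3 -m jog '[0.05,0,-0.1,-0.042,0,0.12,1, 0.05,0.01,-0.1,-0.084,0,0.238,1, 0.05,0.01,-0.1,-0.084,0,0.238,1, 0.05,0.01,-0.1,-0.084,0,0.238,1, 0.1,0.05,-0.15,-0.084,0,0.238,1, 0.1,0.05,-0.15,-0.084,0,0.238,1, 0.25,0.09,-0.2,-0.153,0.014,0.484,1, 0.25,0.09,-0.2,-0.153,0.014,0.484,1, 0.25,0.09,-0.2,-0.153,0.014,0.484,1, 0.25,0.09,-0.2,-0.153,0.014,0.484,1, 0.25,0.09,-0.2,-0.153,0.014,0.484,1, 0.25,0.09,-0.2,-0.153,0.014,0.484,1]'
python3 - <<'E'
from kin import *
print(env.get_state()['joint_pos']); go(PRE+[0,0,.15],R2)
E
```

```text
clock: 14.32
tcp_pos: [0.396, 0.0523, 0.2852]
orientation: [0.011, 0.641, 0.758, -0.118]
wrist_force: [-0.3, 0.3, -0.1]
finger_gap: 0.0851
grip_force: 0.0
[ 0.0683  0.1002 -0.1151  1.5056 -0.1836  1.4854]
shift [0.4774 0.826  0.0525] turn [-0.2048  0.0929  0.4776]
```

```bash
python3 -m jog '[0.05,0.06,0.02,-0.017,0.008,0.04,1, 0.1,0.14,0.05,-0.034,0.015,0.08,1, 0.15,0.22,0.05,-0.05,0.023,0.12,1, 0.2,0.3,0.05,-0.068,0.031,0.16,1, 0.24,0.38,0.05,-0.085,0.039,0.2,1, 0.28,0.46,0.05,-0.1,0.046,0.24,1, 0.32,0.54,0.05,-0.12,0.054,0.28,1, 0.36,0.62,0.05,-0.137,0.062,0.32,1, 0.4,0.7,0.05,-0.154,0.07,0.36,1, 0.44,0.77,0.05,-0.17,0.078,0.4,1, 0.477,0.826,0.05,-0.188,0.085,0.44,1, 0.477,0.826,0.05,-0.205,0.093,0.4776,1]'
python3 -m jog '[0,0,-0.1,0,0,0,1, 0,0,-0.1,0,0,0,1]'
python3 - <<'E'
from kin import *
print(env.get_state()['joint_pos']); go(PRE,R2); go(T2,R2)
E
```

```text
clock: 15.32
tcp_pos: [0.4926, 0.2194, 0.294]
orientation: [0.158, -0.017, 0.921, -0.356]
wrist_force: [0.1, 0.0, -0.1]
finger_gap: 0.0854
grip_force: 0.0
clock: 15.48
tcp_pos: [0.4898, 0.2173, 0.2722]
orientation: [0.156, -0.015, 0.921, -0.356]
wrist_force: [-0.4, -1.1, -0.8]
finger_gap: 0.0858
grip_force: 0.0
[ 0.6611  0.394   0.031   1.4393 -0.771   0.7235]
shift [ 0.0087  0.0013 -0.6328] turn [-0.0203  0.0073  0.0469]
shift [ 0.2355 -0.3855 -1.0315] turn [-0.0203  0.0073  0.0469]
```

```bash
python3 -m jog '[0.01,0,-0.1,-0.02,0.007,0.047,1, 0.01,0,-0.25,-0.02,0.007,0.047,1, 0.01,0,-0.4,-0.02,0.007,0.047,1, 0.01,0,-0.55,-0.02,0.007,0.047,1, 0.01,0,-0.63,-0.02,0.007,0.047,1, 0.01,0,-0.63,-0.02,0.007,0.047,1, 0.01,0,-0.63,-0.02,0.007,0.047,1]'
python3 - <<'E'
from kin import *
print(env.get_state()['joint_pos']); go(T2,R2)
im,W=shot("scene","e"); cv2.imwrite("pics/ec.png",cv2.resize(im[150:290,190:350],None,fx=4,fy=4)[:,:,::-1])
E
```

```text
clock: 16.07
tcp_pos: [0.4934, 0.2167, 0.1499]
orientation: [0.172, -0.09, 0.908, -0.371]
wrist_force: [0.1, 0.2, 0.9]
finger_gap: 0.0851
grip_force: 0.0
[ 0.6801  0.4422 -0.2365  1.0553 -0.8317  0.5553]
shift [ 0.2172 -0.3824 -0.4198] turn [-0.0009  0.0013  0.0005]
```

View pics/ec.png

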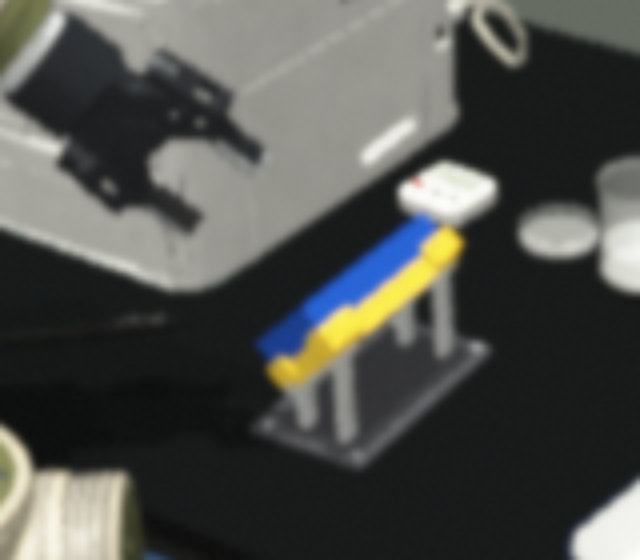

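The open gripper is up and to the left of the pair, aligned with it, and the pair is undisturbed. Advancing.

```bash
python3 -m jog '[0.03,-0.06,-0.065,0,0,0,1, 0.065,-0.115,-0.125,0,0,0,1, 0.1,-0.17,-0.185,0,0.001,0,1, 0.13,-0.225,-0.245,0,0.001,0,1, 0.155,-0.27,-0.295,0,0.001,0,1, 0.175,-0.31,-0.34,0,0.001,0,1, 0.195,-0.345,-0.38,0,0.001,0,1, 0.21,-0.37,-0.405,0,0.001,0,1, 0.217,-0.382,-0.42,0,0.001,0,1, 0.217,-0.382,-0.42,0,0.001,0,1, 0.217,-0.382,-0.42,0,0.001,0,1]'
python3 - <<'E'
from kin import *
go(T2,R2)
E
```

```text
clock: 17.03
tcp_pos: [0.5379, 0.1415, 0.0676]
orientation: [0.173, -0.089, 0.908, -0.37]
wrist_force: [-0.5, 0.2, -0.4]
finger_gap: 0.0852
grip_force: 0.0
shift [-0.0052 -0.0066 -0.0085] turn [-0.0019  0.0016  0.0004]
```

```bash
python3 -m jog '[-0.005,-0.009,-0.011,-0.002,0.001,0,1, -0.005,-0.009,-0.011,-0.002,0.001,0,1, -0.005,-0.009,-0.011,-0.002,0.001,0,0.7, -0.005,-0.009,-0.011,-0.002,0.001,0,0.55, -0.005,-0.009,-0.011,-0.002,0.001,0,0.45, -0.005,-0.009,-0.011,-0.002,0.001,0,0.35, -0.005,-0.009,-0.011,-0.002,0.001,0,0.2, -0.005,-0.009,-0.011,-0.002,0.001,0,0.1, -0.005,-0.009,-0.011,-0.002,0.001,0,0.1, -0.005,-0.009,-0.011,-0.002,0.001,0,0.1]' 60
python3 - <<'E'
from kin import *
go(T2,R2)
E
```

```text
clock: 17.87
tcp_pos: [0.5363, 0.1406, 0.0641]
orientation: [0.171, -0.092, 0.908, -0.372]
wrist_force: [-2.1, 5.0, 0.5]
finger_gap: 0.059
grip_force: 65.4
shift [ 0.003  -0.0021  0.0089] turn [-0.0003  0.0001 -0.0002]
```

```bash
python3 -m jog '[0,0,0.02,0,0,0,0.1, 0,0,0.05,0,0,0,0.1, 0,0,0.1,0,0,0,0.1, 0,0,0.15,0,0,0,0.1, 0,0,0.22,0,0,0,0.1, 0,0,0.3,0,0,0,0.1, 0,0,0.38,0,0,0,0.1, 0,0,0.46,0,0,0,0.1, 0,0,0.54,0,0,0,0.1, 0,0,0.6,0,0,0,0.1, 0,0,0.65,0,0,0,0.1, 0,0,0.65,0,0,0,0.1]'
python3 - <<'E'
from kin import *
print(env.get_state()['joint_pos'])
im,W=shot("scene","f"); cv2.imwrite("pics/fc.png",cv2.resize(im[130:270,200:360],None,fx=4,fy=4)[:,:,::-1])
E
```

```text
clock: 18.87
tcp_pos: [0.5373, 0.1398, 0.1974]
orientation: [0.173, -0.09, 0.907, -0.372]
wrist_force: [0.3, 0.1, -3.2]
finger_gap: 0.0591
grip_force: 64.9
[ 0.5182  0.3188 -0.2901  0.9449 -0.8457  0.3125]
```

View pics/fc.png

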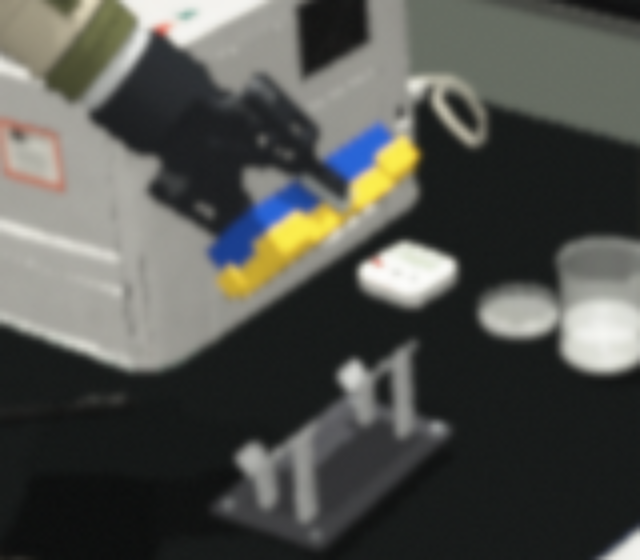

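Both parts are held, the stand is empty, and rack and cover sit closed together. Moving over the tray and levelling.

```bash
cat >> h.py <<'E'
tl=np.array([.9967,-.082,0]); tw=np.array([.082,.9967,0]); TC=np.array([.5417,-.2167,0]); zz=np.array([0,0,1.])
R3=rot(-zz*np.cos(b)+tl*np.sin(b),tw)
E
python3 - <<'E'
from kin import *
go(TC+[0,0,.16],R3); q=env.get_state()['joint_pos']; q1,c=ik(TC+[0,0,.16],R3,np.array([-.6,.3,-.6,.3,.17,-.5])); print(c,q1)
E
```

```text
shift [ 0.0246 -1.782  -0.1792] turn [ 0.2501 -0.0026 -0.0408]
1.349541171415925e-18 [-0.608   0.1192 -0.4448  0.7018  0.1725 -0.4993]
```

```bash
python3 -m jog '[0,-0.04,0.05,0.005,0,-0.001,0.1, 0,-0.12,0.05,0.015,0,-0.002,0.1, 0,-0.22,0.05,0.03,0,-0.005,0.1, 0,-0.33,0.05,0.047,0,-0.008,0.1, 0,-0.44,0.03,0.064,0,-0.01,0.1, 0.01,-0.55,0,0.08,0,-0.013,0.1, 0.01,-0.66,0,0.096,-0.001,-0.016,0.1, 0.01,-0.76,-0.02,0.11,-0.001,-0.018,0.1, 0.01,-0.84,-0.02,0.12,-0.001,-0.02,0.1, 0.01,-0.9,-0.02,0.13,-0.001,-0.021,0.1, 0.01,-0.93,-0.02,0.135,-0.001,-0.022,0.1, 0.01,-0.93,-0.02,0.135,-0.001,-0.022,0.1]'
python3 - <<'E'
from kin import *
go(TC+[0,0,.16],R3)
E
```

```text
clock: 19.92
tcp_pos: [0.5373, -0.0483, 0.1897]
orientation: [0.174, -0.02, 0.968, -0.18]
wrist_force: [0.6, 0.6, -3.2]
finger_gap: 0.0592
grip_force: 65.8
shift [ 0.022  -0.8419 -0.1485] turn [ 0.1155 -0.0029 -0.0185]
```

```bash
python3 -m jog '[0,-0.04,0,0.005,0,-0.001,0.1, 0,-0.11,0,0.015,0,-0.002,0.1, 0,-0.2,0,0.028,0,-0.005,0.1, 0,-0.3,0,0.042,0,-0.008,0.1, 0.01,-0.41,-0.03,0.056,-0.001,-0.01,0.1, 0.02,-0.52,-0.06,0.07,-0.001,-0.013,0.1, 0.02,-0.62,-0.1,0.085,-0.002,-0.015,0.1, 0.02,-0.71,-0.15,0.098,-0.003,-0.017,0.1, 0.02,-0.78,-0.15,0.108,-0.003,-0.018,0.1, 0.02,-0.82,-0.15,0.115,-0.003,-0.0185,0.1, 0.02,-0.84,-0.15,0.1155,-0.003,-0.0185,0.1, 0.02,-0.84,-0.15,0.1155,-0.003,-0.0185,0.1]'
python3 - <<'E'
from kin import *
go(TC+[0,0,.012],R3)
im,W=shot("scene","g"); cv2.imwrite("pics/gc.png",cv2.resize(im[170:330,320:520],None,fx=4,fy=3.75)[:,:,::-1])
im,W=shot("top","g1"); im=im[:,:,::-1]; hsv=cv2.cvtColor(im,cv2.COLOR_BGR2HSV)
m=(hsv[...,0]>100)&(hsv[...,0]<130)&(hsv[...,1]>120)&(np.load("pics/g1.npy")>0)&(W[...,2]>.12)&(W[...,1]<-.1)
P=W[m]; c=np.median(P,0); P=P[np.linalg.norm(P-c,axis=1)<.12]; r=np.linalg.lstsq(np.c_[P[:,:2]-c[:2],np.ones(len(P))],P[:,2],rcond=None)[0]; print(len(P),c,P.min(0),P.max(0),'tilt',r)
E
```

```text
clock: 20.92
tcp_pos: [0.5424, -0.215, 0.16]
orientation: [0.174, 0.039, 0.984, -0.007]
wrist_force: [-0.0, 1.1, -3.9]
finger_gap: 0.0592
grip_force: 66.0
shift [-0.0037 -0.0086 -0.7398] turn [ 0.0002  0.0006 -0.0006]
1175 [ 0.5734 -0.2065  0.1995] [ 0.4688 -0.2473  0.1843] [ 0.6202 -0.1735  0.3067] tilt [-0.017  -0.0097  0.1999]
```

View pics/gc.png

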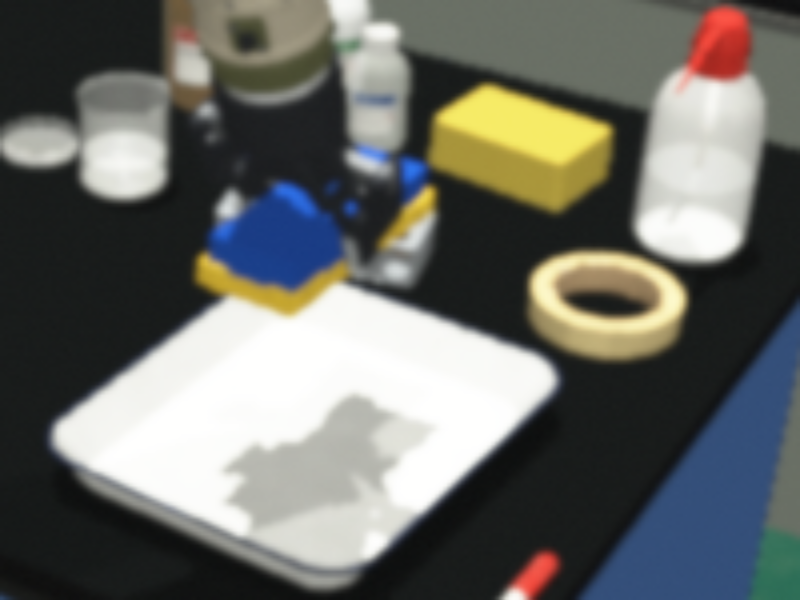

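Rack above and cover below, level over the tray centre (tilt under 0.02 rad). Lowering.

```bash
python3 -m jog '[0,0,-0.04,0,0,0,0.1, 0,0,-0.11,0,0,0,0.1, 0,0,-0.2,0,0,0,0.1, 0,-0.008,-0.29,0,0,0,0.1, 0,-0.008,-0.38,0,0,0,0.1, 0,-0.008,-0.47,0,0,0,0.1, 0,-0.008,-0.55,0,0,0,0.1, 0,-0.008,-0.62,0,0,0,0.1, 0,-0.008,-0.68,0,0,0,0.1, 0,-0.008,-0.72,0,0,0,0.1, 0,-0.008,-0.74,0,0,0,0.1, 0,-0.008,-0.74,0,0,0,0.1]'
python3 -m jog '[0,0,-0.01,0,0,0,0.1, 0,0,-0.02,0,0,0,0.1, 0,0,-0.03,0,0,0,0.1, 0,0,-0.03,0,0,0,0.1]'
```

```text
clock: 22.02
tcp_pos: [0.5417, -0.215, 0.0113]
orientation: [0.174, 0.039, 0.984, -0.006]
wrist_force: [-0.2, 0.2, -3.8]
finger_gap: 0.0595
grip_force: 66.1
clock: 22.35
tcp_pos: [0.5424, -0.2163, 0.0064]
orientation: [0.175, 0.039, 0.984, -0.007]
wrist_force: [0.1, -0.3, -3.8]
finger_gap: 0.0593
grip_force: 66.1
```

```bash
python3 -m jog '[0,0,-0.008,0,0,0,0.1, 0,0,-0.015,0,0,0,0.1, 0,0,-0.015,0,0,0,0.1, 0,0,-0.015,0,0,0,0.1]'
```

```text
clock: 22.68
tcp_pos: [0.5425, -0.2165, 0.0039]
orientation: [0.175, 0.039, 0.984, -0.007]
wrist_force: [-2.8, 0.9, 2.0]
finger_gap: 0.0592
grip_force: 66.7
```

```bash
python3 -m jog '[0,0,-0.004,0,0,0,0.1, 0,0,-0.004,0,0,0,0.1, 0,0,-0.004,0,0,0,0.1, 0,0,-0.004,0,0,0,0.36, 0,0,-0.004,0,0,0,0.42, 0,0,-0.004,0,0,0,0.5, 0,0,-0.004,0,0,0,0.5, 0,0,-0.004,0,0,0,0.5]'; python3 - <<'E'
from kin import *
go(TC+[0,0,.012],R3)
im,W=shot("top","h1"); im=im[:,:,::-1]; hsv=cv2.cvtColor(im,cv2.COLOR_BGR2HSV)
m=(hsv[...,0]>100)&(hsv[...,0]<130)&(hsv[...,1]>120)&(np.load("pics/h1.npy")>0)&(W[...,2]>.03)&(abs(W[...,1]+.217)<.1)&(W[...,2]<.055)
P=W[m]; c=np.median(P,0); r=np.linalg.lstsq(np.c_[P[:,:2]-c[:2],np.ones(len(P))],P[:,2],rcond=None)[0]; print(len(P),c,np.percentile(P,[1,99],axis=0),'tilt',r)
E
```

```text
clock: 23.35
tcp_pos: [0.5425, -0.2164, 0.0026]
orientation: [0.175, 0.039, 0.984, -0.007]
wrist_force: [1.0, -0.3, -0.7]
finger_gap: 0.0641
grip_force: 0.0
shift [-0.0042 -0.0017  0.0472] turn [ 0.0001  0.001  -0.0008]
863 [ 0.575  -0.2103  0.0435] [[ 0.4034 -0.2482  0.0352]
 [ 0.6178 -0.1356  0.0482]] tilt [ 0.0178 -0.0066  0.0435]
```

```bash
python3 -m jog '[0,0,0.01,0,0,0,0.6, 0,0,0.03,0,0,0,0.6, 0,0,0.06,0,0,0,0.6, 0,0,0.085,0,0,0,0.6, 0,0,0.095,0,0,0,0.6, 0,0,0.095,0,0,0,0.6]'
python3 -m jog '[0,0,0,0,0,0,0.45, 0,0,0,0,0,0,0.35, 0,0,0,0,0,0,0.2, 0,0,0,0,0,0,0.1, 0,0,0,0,0,0,0.1, 0,0,0,0,0,0,0.1]' 40
```

```text
clock: 23.9
tcp_pos: [0.543, -0.2167, 0.0227]
orientation: [0.176, 0.039, 0.984, -0.007]
wrist_force: [-0.3, -0.0, -0.3]
finger_gap: 0.0682
grip_force: 0.0
clock: 24.4
tcp_pos: [0.5424, -0.2164, 0.022]
orientation: [0.175, 0.039, 0.984, -0.007]
wrist_force: [-2.4, -0.4, 5.8]
finger_gap: 0.0593
grip_force: 42.5
```

```bash
python3 -m jog '[0,0,0.008,0,0,0,0.1, 0,0,0.016,0,0,0,0.1, 0,0,0.026,0,0,0,0.1, 0,0,0.036,0,0,0,0.1, 0,0,0.048,0,0,0,0.1, 0,0,0.06,0,0,0,0.1, 0,0,0.075,0,0,0,0.1, 0,0,0.09,0,0,0,0.1, 0,0,0.11,0,0,0,0.1, 0,0,0.13,0,0,0,0.1, 0,0,0.15,0,0,0,0.1, 0,0,0.15,0,0,0,0.1]'
python3 - <<'E'
from kin import *
im,W=shot("scene","i"); cv2.imwrite("pics/ic.png",cv2.resize(im[170:330,320:520],None,fx=4,fy=3.75)[:,:,::-1])
E
```

```text
clock: 25.4
tcp_pos: [0.5429, -0.2166, 0.0527]
orientation: [0.176, 0.039, 0.984, -0.007]
wrist_force: [1.5, -0.8, -2.5]
finger_gap: 0.0593
grip_force: 43.4
```

View pics/ic.png

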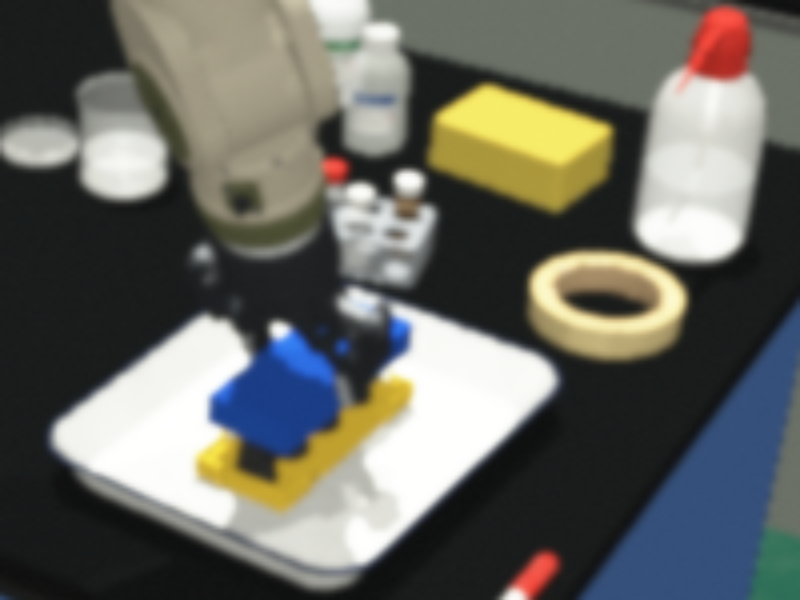

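The four stoppers are staying in the cover and the rack is clear of them. Raising the rack and carrying it to the gap between tray and stand.

```bash
python3 -m jog '[0,0,0.03,0,0,0,0.1, 0,0,0.08,0,0,0,0.1, 0,0,0.15,0,0,0,0.1, 0,0,0.23,0,0,0,0.1, 0,0,0.31,0,0,0,0.1, 0,0,0.39,0,0,0,0.1, 0,0,0.45,0,0,0,0.1, 0,0,0.5,0,0,0,0.1, 0,0,0.5,0,0,0,0.1]'
python3 -m jog '[0,0.05,0,0,0,0,0.1, -0.02,0.14,0,0,0,0,0.1, -0.05,0.25,0,0,0,0,0.1, -0.08,0.37,0,0,0,0,0.1, -0.11,0.49,0,0,0,0,0.1, -0.14,0.61,0,0,0,0,0.1, -0.17,0.73,0,0,0,0,0.1, -0.2,0.84,0,0,0,0,0.1, -0.2,0.93,0,0,0,0,0.1, -0.2,0.98,0,0,0,0,0.1, -0.2,1,0,0,0,0,0.1, -0.2,1,0,0,0,0,0.1]'
python3 - <<'E'
from kin import *
stat(); go([.503,.0,.01],R3)
shot("top","j1"); W=cloud("top",np.load("pics/j1.npy"))
P=W[185:290,225:300].reshape(-1,3); P=P[(P[:,2]>.004)&(P[:,2]<.012)&(P[:,0]>.4)&(P[:,0]<.66)]; print('stand',np.percentile(P,[1,99],axis=0))
E
```

```text
clock: 26.2
tcp_pos: [0.5435, -0.217, 0.1544]
orientation: [0.177, 0.039, 0.983, -0.008]
wrist_force: [0.3, -0.1, -2.2]
finger_gap: 0.0591
grip_force: 43.6
clock: 27.2
tcp_pos: [0.5018, -0.0152, 0.1509]
orientation: [0.174, 0.038, 0.984, -0.007]
wrist_force: [-0.3, 0.8, -1.8]
finger_gap: 0.0591
grip_force: 43.7
{'clock': np.float64(27.2), 'joint_pos': array([-0.2201, -0.0499, -0.6521,  0.6209,  0.049 , -0.1335]), 'tcp_pos': array([ 0.5018, -0.0152,  0.1509]), 'orientation': array([ 0.1745,  0.0384,  0.9839, -0.0067]), 'wrist_force': array([-0.2951,  0.8004, -1.8009]), 'ft_torque': array([0.0087, 0.4636, 0.0117]), 'grip_force': np.float64(43.6655), 'finger_gap': np.float64(0.0591)}
shift [ 0.0058  0.0761 -0.7045] turn [-0.      0.0006 -0.0013]
stand [[0.4466 0.0666 0.0041]
 [0.6433 0.2111 0.0112]]
```

```bash
python3 -m jog '[0,0.02,-0.04,0,0,0,0.1, 0,0.035,-0.11,0,0,0,0.1, 0,0.035,-0.2,0,0,0,0.1, 0,0.035,-0.29,0,0,0,0.1, 0,0.035,-0.38,0,0,0,0.1, 0,0.035,-0.46,0,0,0,0.1, 0,0.035,-0.54,0,0,0,0.1, 0,0.035,-0.61,0,0,0,0.1, 0,0.035,-0.66,0,0,0,0.1, 0,0.035,-0.69,0,0,0,0.1, 0,0.035,-0.7,0,0,0,0.1, 0,0.035,-0.7,0,0,0,0.1]'
python3 -m jog '[0,0,-0.01,0,0,0,0.1, 0,0,-0.02,0,0,0,0.1, 0,0,-0.025,0,0,0,0.1, 0,0,-0.025,0,0,0,0.1, 0,0,-0.025,0,0,0,0.1]'
```

```text
clock: 28.25
tcp_pos: [0.5019, -0.0096, 0.0108]
orientation: [0.174, 0.04, 0.984, -0.007]
wrist_force: [-0.3, 0.2, -2.9]
finger_gap: 0.0589
grip_force: 43.7
clock: 28.67
tcp_pos: [0.5024, -0.0091, 0.0067]
orientation: [0.175, 0.039, 0.984, -0.007]
wrist_force: [0.3, 0.1, -1.8]
finger_gap: 0.059
grip_force: 43.7
```

```bash
python3 -m jog '[0,0,-0.008,0,0,0,0.1, 0,0,-0.015,0,0,0,0.1, 0,0,-0.015,0,0,0,0.1, 0,0,-0.015,0,0,0,0.1]'
```

```text
clock: 29.0
tcp_pos: [0.5021, -0.0091, 0.0033]
orientation: [0.175, 0.039, 0.984, -0.007]
wrist_force: [-0.4, -1.0, -2.7]
finger_gap: 0.059
grip_force: 43.7
```

```bash
python3 -m jog '[0,0,-0.006,0,0,0,0.1, 0,0,-0.01,0,0,0,0.1, 0,0,-0.01,0,0,0,0.1, 0,0,-0.01,0,0,0,0.1]'
```

```text
clock: 29.33
tcp_pos: [0.5023, -0.0092, 0.0031]
orientation: [0.176, 0.039, 0.984, -0.007]
wrist_force: [-13.7, 1.5, 24.3]
finger_gap: 0.0591
grip_force: 47.1
```

Down on the bench. I'll release, back off upward and check.

```bash
python3 -m jog '[0,0,0.006,0,0,0,0.1, 0,0,0.006,0,0,0,0.1, 0,0,0.008,0,0,0,0.42, 0,0,0.01,0,0,0,0.6, 0,0,0.01,0,0,0,0.6, 0,0,0.01,0,0,0,0.6]'
python3 -m jog '[0,0,0.03,0,0,0,0.6, 0,0,0.1,0,0,0,0.6, 0,0,0.2,0,0,0,0.6, 0,0,0.35,0,0,0,0.6, 0,0,0.5,0,0,0,0.6, -0.1,0,0.65,0,0,0,0.6, -0.3,0,0.8,0,0,0,0.6, -0.5,0,0.9,0,0,0,0.6, -0.6,0,1,0,0,0,0.6, -0.6,0,1,0,0,0,0.6, -0.6,0,1,0,0,0,0.6]'
python3 - <<'E'
from kin import *
im,W=shot("top","k1"); cv2.imwrite("pics/kc.png",cv2.resize(im[165:315,215:495],None,fx=2.85,fy=2.85)[:,:,::-1]); bgr=im[:,:,::-1]; hsv=cv2.cvtColor(bgr,cv2.COLOR_BGR2HSV)
m=(hsv[...,0]>100)&(hsv[...,0]<130)&(hsv[...,1]>120)&(np.load("pics/k1.npy")>0)&(abs(W[...,1])<.08)&(W[...,2]<.06)
P=W[m]; c=np.median(P,0); r=np.linalg.lstsq(np.c_[P[:,:2]-c[:2],np.ones(len(P))],P[:,2],rcond=None)[0]; print(len(P),c,np.percentile(P,[1,99],axis=0),'tilt',r)
E
```

```text
clock: 29.83
tcp_pos: [0.5025, -0.0092, 0.0035]
orientation: [0.175, 0.039, 0.984, -0.007]
wrist_force: [-0.9, -0.1, 0.1]
finger_gap: 0.068
grip_force: 0.0
clock: 30.75
tcp_pos: [0.3826, -0.0095, 0.206]
orientation: [0.178, 0.039, 0.983, -0.008]
wrist_force: [-1.0, -0.4, 0.4]
finger_gap: 0.0685
grip_force: 0.0
1612 [ 0.5035 -0.0094  0.0246] [[ 0.4296 -0.0431 -0.0016]
 [ 0.5786  0.0243  0.0291]] tilt [-0.001  -0.0728  0.0233]
```

View pics/kc.png

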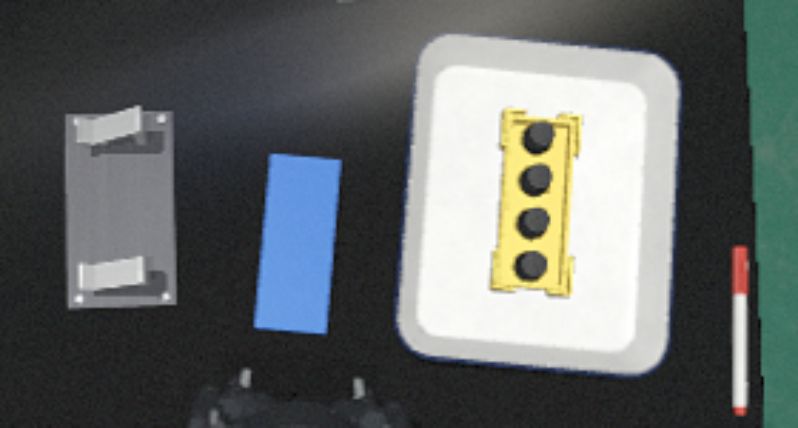

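The rack lies flat between stand and tray, clear of both. The cover is square in the tray and all four stoppers are standing in it.

```bash
python3 -m jog '[0,0,0,0,0,0,0.6, 0,0,0,0,0,0,0.6, 0,0,0,0,0,0,0.6]' >/dev/null; python3 -c "
from workcell import env
print(env.hand_in())"
```

```text
the job is handed in; nothing more can be done
None
```

I handed the job in at about 31 s: the cover is flat and square in the tray with all four stoppers standing in it, and the empty rack lies flat on the bench between tray and stand, as the last camera picture shows; no verdict came back.

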